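Hang the bolt pail in the pull-out tray and push the tray home

ROBOT

A 6-joint arm with a two-finger parallel gripper is mounted at the origin on the work surface. World frame = base frame: x ahead of the robot, y to its left, z up, the work surface at z = 0. Lengths are in m, angles in rad, forces in N, time in s.
With the tool pointing down it reaches from about 0.275 to 0.725 m from the base axis. Payload 5.6 kg.
Tool frame: the origin (TCP) lies between the finger pads; the fingertips stand 17 mm ahead of it and the grasp point (between the pads) lies 2 mm behind it (env.nose_length is the distance from the TCP to the fingertips, in m); z points along the fingers, y is the line along which they close (so a half turn about z gives the same grasp; the last joint's range is limited). The gripper opens to 85 mm and grips with 20 to 120 N. Pads are 22 mm wide; open, the fingers measure 114 mm over their backs; the gripper's body (76 mm by 85 mm) begins 54 mm behind the grasp point. The pads swing forward as they close: fully open they stand 13 mm farther back than shut.
Start: joints at [1.459, 0.255, 0.108, 0, -1.424, -0.285], TCP at [0.213, 0.507, 0.248] pointing down, gripper open.
Joint ranges: [-2.95, 2.95], [-1.21, 1.97], [-1.09, 1.5], [-2.87, 1.71], [-2.94, -0.07], [-3.05, 3.05]. Speed limits (rad/s): [2.57, 2.57, 3.14, 3.14, 3.14, 3.14].

INTERFACE

Orientations are given as a unit quaternion [w, x, y, z].
In Python, from cell import env, imaging gives the robot as it stands.
- The arm moves only by the tool jog_arm, never from a script. Its argument "targets" is a list that holds one entry, the list of rows, each a list of 4 numbers: the shift along the tool's x, y, z scaled (see below), then the turn about the tool's z scaled (see below). A call has 1 to 20 rows; each row is the pose to reach, as a shift and turn from the pose commanded when the call began, along the tool's axes at that moment; what a row does not reach only later rows make up. The controller multiplies each number of a shift by 20 cm and each number of a turn by 120 degrees. A row lasts 1/8 s, in which the tool goes at most 62.5 mm and 10.7 degrees, less where a joint would pass 70% of its speed; a pose out of reach is approached as far as the arm can. A call with a number of a shift or a turn outside -1 to 1 is refused whole. A call with a gripper value outside its range is refused whole. "claw" is the opening, from 0 (shut) to 1 (fully open), set as the call begins (left out, the last holds). The fingers move at their own pace and stop on an object; "squeeze" is the grip in N (left out, the last holds). Time passes only in rows, so rows that repeat a pose let the fingers close. It gives the time, the measured TCP pose, the force, the opening and the grip force at its end, in the units of the state.
- env.state(): the state, without advancing time (a new reading comes with each control period).
- imaging.snapshot(name): name is "scene" or "side" or "wrist"; returns the picture (420x560x3 uint8, blue, green, red); there is no depth.
- imaging.calibration(name): a dict with "fov_y" (degrees; the focal length in pixels is half the picture's height over the tangent of half this angle, whatever the lens; pixels are square), "cx", "cy" (the principal point, pixels), "view" (4x4, takes a point from world to camera coordinates); the wrist camera has in their place "mount" (4x4, takes a point from camera to tool coordinates, whose origin is the TCP and whose axes are the flange's). Camera axes: x right, y down, z forward; pixel columns grow to the right and rows downward; lengths in m; the calibration is good to about 2 mm. A picture is of the moment at which its call begins: read the wrist's pose just before it. calibration takes no time and is no camera call.
- env.close_job(): hands the job in; it is judged then, once.
The state is a dict: "t": time; "qpos": joint angles; "joint_vel": joint speeds; "joint_torque": joint torques, N m; "position": TCP position; "ee_rot": TCP orientation; "wrist_force": force on the tool from outside, world axes, zero at the start; "torque": the same for the moment, N m; "grip_width": finger opening in m; "grasp_force": force on a finger pad.
Only numpy, scipy, OpenCV 4.12 (cv2) and the standard library are available. Lean on these libraries where they do the work, as an engineer would, in place of code of your own. Each camera call takes 0.05 s, during which the arm holds its last target. There are 200 camera calls.

TASK

First hang the little steel pail with the bail handle by its bail on the twin hook of the pulled-out tray, so that the bail lies across both prongs, the pail hangs freely over the tray and the tray is still well out. Then, with the pail hanging there, push the tray fully home into place on its drawer unit. Do not tip the pail over (it holds chainring bolts), and leave the tin, jar, pump, bolt tool, bumper and mug where they are.

Things in the scene. Friction and masses are not known exactly. Their poses are not given: they have to be found in the camera images.
- pail: open round steel pail, about 250 g, diameter 80 mm at the foot, 100 mm at the rim, 65 mm high, a few bolts in it, with a rigid square bail that does not swing: a flat steel strap rising at y = +-50 mm and crossing the top along the pail's y axis. Origin: centre of the underside, z up; the same both ways round
- bail (a point): middle of the bail's level top bar, on its centre line, 125 mm above the pail's underside, with 55 mm free between bar and rim (the prongs pass through here); axes as the pail's (y along the bar). The bar is 8 mm thick (along x), 10 mm high and 104 mm long overall, 94 mm between its uprights
- saddle (a point): midway between the two prongs of the tray's twin hook, level with their upper side, where the bail must rest (its centre line then 5 mm above). x points the way the tray goes home, y across, z up. Prongs: 8 mm bars along x at y = +-28 mm, 48 mm free between, so fingers fit between; level from x = -15 to +15 mm. A hung pail is 20 mm clear of the tray's floor
- prong_tip (a point): midway between the upturned tips at the open end of the prongs, at their tops: 30 mm towards -x of saddle and 18 mm above it; axes as saddle. At the other end the prongs slope up to an upright plate 85 mm towards +x of the saddle, 90 mm wide, its top 14 mm above the saddle
- tray_front (a point): middle of the outer face of the tray's upright front panel (210 mm wide, 36 mm high, point at half height, 92 mm above the counter); axes as saddle, from which it lies 110 mm towards -x. Push here towards +x. Under the pulled-out tray (underside 74 mm up) is free air; its sides are 20 mm high
- tray (a joint): how far the tray is pulled out of its home place, in m: 0 = fully home against its stop, 0.16 = fully out. It runs on slides with about 3 N of friction and stays where it is left. The drawer unit under it is fixed (260 x 230 x 74 mm, grey with two white drawer fronts)
- tin: plain open steel tin without a handle, 90 mm diameter, 75 mm high; bystander; origin centre of underside
- jar: closed glass jar, 72 mm diameter, 105 mm high; bystander; origin centre of underside
- pump: red plastic mini pump lying down, 196 mm long along x with an 80 mm cross grip at +x, 40 mm high; bystander
- bolt_tool: flat steel chainring bolt tool, 150 mm long along x, 13 mm high; bystander
- bumper: black hard silicone bumper block, 75 x 50 x 29 mm; bystander
- mug: white mug, 76 mm diameter, 90 mm high, handle at +y; bystander

How it is judged:
On the way:
1. the pail hangs by its bail across both prongs, let go, while the tray is still pulled out (more than 50 mm) (z of bail in the frame of saddle between -0.002 and 0.014 m and x of bail in the frame of saddle between -0.022 and 0.022 m and y of bail in the frame of saddle between -0.016 and 0.016 m and angle between pail's own z axis and vertical below 0.2 rad and angle between the y axis of pail and the y axis of saddle, either way round below 0.3 rad and contact force between pail and the fingers below 0.05 N and value of joint tray above 0.05 m), for 0.3 s.
At the end, for the whole second after the job is handed in: the tray is within 8 mm of home, and the pail, let go and at rest, hangs by its bail across both prongs: bail's middle within 22 mm along and 16 mm across of the saddle point and -2 to +14 mm above it, bail within 0.3 rad of square to the prongs, pail within 0.2 rad of upright (z of bail in the frame of saddle between -0.002 and 0.014 m and x of bail in the frame of saddle between -0.022 and 0.022 m and y of bail in the frame of saddle between -0.016 and 0.016 m and angle between pail's own z axis and vertical below 0.2 rad and angle between the y axis of pail and the y axis of saddle, either way round below 0.3 rad and contact force between pail and the fingers below 0.05 N and value of joint tray below 0.008 m and linear speed of pail below 0.03 m/s and angular speed of pail below 0.4 rad/s); the robot touches nothing.
It fails at once if the pail is tipped by more than 45 degrees (angle between pail's own z axis and vertical above 0.8 rad).
It fails at once if the tin, jar, pump, bolt tool, bumper or mug is moved more than 30 mm (distance of any of tin, jar, pump, bolt_tool, bumper, mug from where it was at the start of the episode above 0.03 m).
It fails at once if the tin, jar or mug is knocked over (angle between any of tin, jar, mug's own z axis and vertical above 0.5 rad).
It also fails if it takes over 61 s, if anything falls off the work surface, if the arm or the gripper's body presses on something with over 40 N, if the wrist force passes 120 N, or if a joint passes its speed limit or range.

## Working session

There is one attempt and no reset: what is moved stays moved. The work goes in short steps, Python scripts to look and compute and a tool call to move; the robot and the scene stay as the last step left them, time stands still between calls to the robot, and variables do not carry over. Pictures are saved under pics/ and viewed, at most 10 in all, crops included, and the job is handed in when it is done.

Besides the shell and the picture viewer there is one more tool, called as name([rows], argument=value, ...), one row to a line, values as JSON. jog_arm: Moves the arm, as the interface text tells. Its arguments: {"type":"object","properties":{"targets":{"type":"array","items":{"type":"array","items":{"type":"array","items":{"type":"number"}}}},"claw":{"type":"number"},"squeeze":{"type":"number"}},"required":["targets"]}

```bash
ls; mkdir -p pics
python3 - <<'E'
from cell import env, imaging
import cv2, numpy as np
s=env.state(); print(s['t'],s['position'],s['ee_rot'],s['grip_width'])
for n in ("scene","side","wrist"):
    cv2.imwrite(f"pics/{n}0.png",imaging.snapshot(n)); c=imaging.calibration(n); print(n,{k:np.round(v,3).tolist() for k,v in c.items()})
E
```

```text
pics
0.0 [0.21230245 0.50686791 0.24736663] [ 9.66610238e-04  9.80378030e-01 -1.97124217e-01 -1.63644648e-04] 0.08569797392546477
scene {'fov_y': 52.594, 'cx': 282.755, 'cy': 212.968, 'view': [[-0.47, 0.883, 0.014, 0.286], [0.674, 0.369, -0.64, -0.276], [-0.57, -0.291, -0.768, 1.795], [0.0, 0.0, 0.0, 1.0]]}
side {'fov_y': 47.28, 'cx': 277.015, 'cy': 213.514, 'view': [[0.717, -0.697, -0.022, -0.413], [-0.397, -0.382, -0.835, 0.332], [0.573, 0.607, -0.55, 1.124], [0.0, 0.0, 0.0, 1.0]]}
wrist {'fov_y': 58.936, 'cx': 292.799, 'cy': 206.264, 'mount': [[0.001, -0.965, -0.262, 0.066], [1.0, 0.001, -0.001, -0.0], [0.001, -0.262, 0.965, -0.126], [0.0, 0.0, 0.0, 1.0]]}
```

View pics/scene0.png

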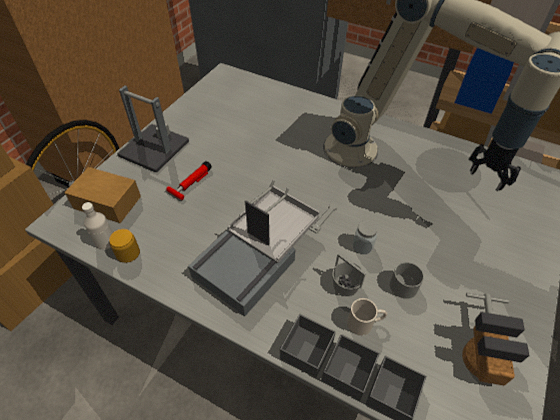

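View pics/side0.png

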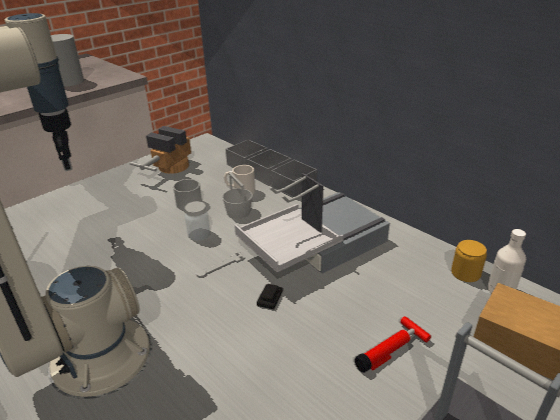

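The scene view shows the pail near (348,275), the tin at (407,280), jar at (366,237) and mug at (365,316). The tray is at (275,215) with its plate at (257,222). In the side view the pail is near (237,203) and the tray near (290,235). I'll zoom in on both.

Run:
```python
import cv2, numpy as np
a=cv2.imread('pics/scene0.png')[170:320,220:420]; b=cv2.imread('pics/side0.png')[150:300,190:390]
r=lambda i:cv2.resize(i,(800,600),interpolation=cv2.INTER_CUBIC)
cv2.imwrite('pics/cs.png',r(a)); cv2.imwrite('pics/cd.png',r(b))
```

```text
(no output)
```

View pics/cs.png

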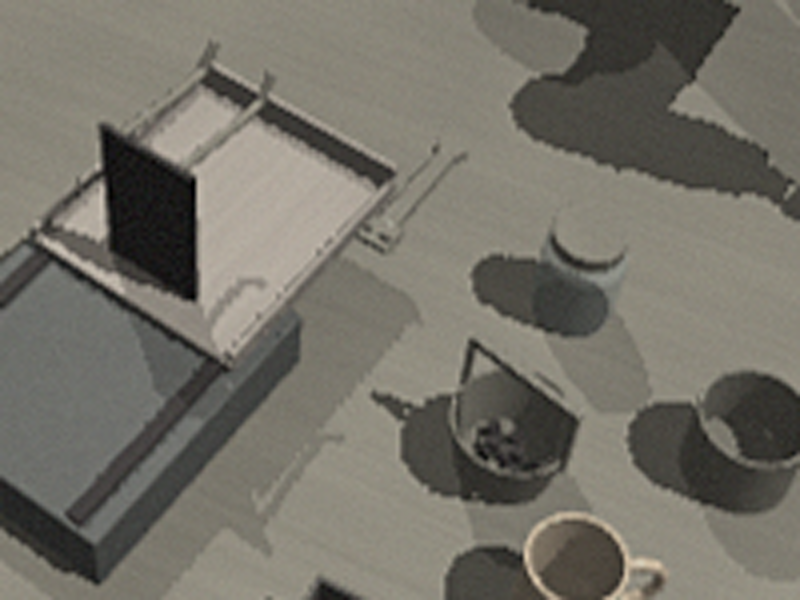

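View pics/cd.png

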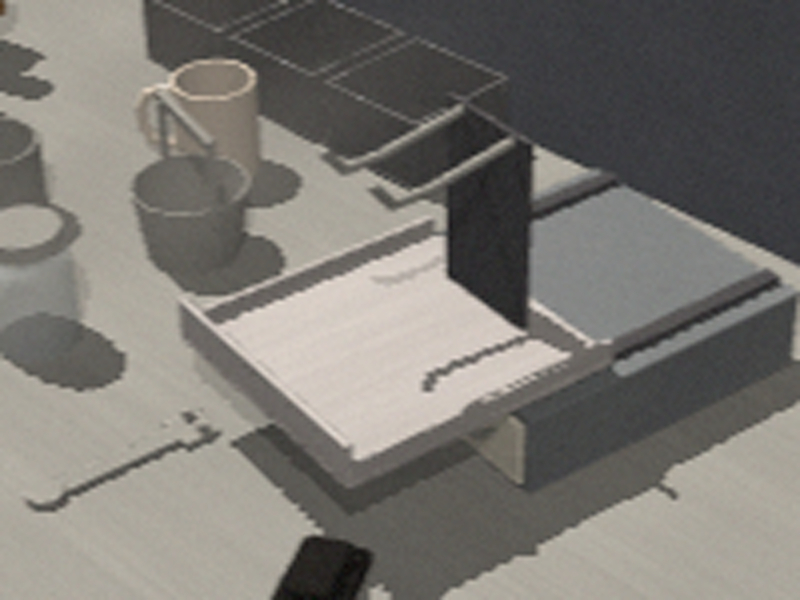

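The crops show these points:

| Feature | Scene crop | Side crop |
|---|---|---|
| Bail ends | (472,343), (578,420) | (212,150), (158,92) |
| Prong tips | (213,45), (268,75) | (378,190), (330,157) |
| Plate top corners | (103,127), (195,178) | (530,143), (463,104) |
| Tray front panel top corners | (212,65), (397,172) | (350,455), (182,300) |

Next I'll triangulate them.

```bash
cat > h.py <<'E'
from cell import env, imaging
import cv2, numpy as np
from scipy.spatial.transform import Rotation as R
def cal(n,st=None):
    c=imaging.calibration(n); f=210/np.tan(np.radians(c['fov_y']/2))
    if n=='wrist':
        T=np.eye(4); T[:3,:3]=R.from_quat(np.roll(st['ee_rot'],-1)).as_matrix(); T[:3,3]=st['position']
        V=np.linalg.inv(T@np.array(c['mount']))
    else: V=np.array(c['view'])
    return V,np.array([[f,0,c['cx']],[0,f,c['cy']],[0,0,1]])
def ray(K,u):
    V,M=K; Vi=np.linalg.inv(V); d=Vi[:3,:3]@np.linalg.inv(M)@[*u,1]; return Vi[:3,3],d/np.linalg.norm(d)
def tri(us):  # list of (cal,pixel)
    A=np.zeros((3,3)); b=np.zeros(3); rs=[ray(K,u) for K,u in us]
    for o,d in rs: P=np.eye(3)-np.outer(d,d); A+=P; b+=P@o
    p=np.linalg.solve(A,b); return p,max(np.linalg.norm(np.cross(p-o,d)) for o,d in rs)
def plane(K,u,z):
    o,d=ray(K,u); return o+d*(z-o[2])/d[2]
def proj(K,p):
    q=K[1]@(K[0]@[*p,1])[:3]; return q[:2]/q[2]
E
python3 - <<'E'
from h import *
S,D=cal('scene'),cal('side')
P={'bailR':((578,420),(158,92)),'bailL':((472,343),(212,150)),'tip-':((213,45),(378,190)),'tip+':((268,75),(330,157)),
'pl-':((103,127),(530,143)),'pl+':((195,178),(463,104)),'tf-':((212,65),(350,455)),'tf+':((397,172),(182,300))}
f=lambda c,o:(np.array(c)+.5)/4-.5+o
for k,(a,b) in P.items():
    p,e=tri([(S,f(a,(220,170))),(D,f(b,(190,150)))]); print(k,p.round(4),round(e,4))
E
```

```text
bailR [0.639  0.2869 0.1246] 0.002
bailL [0.6119 0.1894 0.1201] 0.0005
tip- [ 0.5283 -0.0825  0.2352] 0.0001
tip+ [ 0.536  -0.0295  0.2352] 0.0
pl- [ 0.6427 -0.1135  0.2349] 0.0004
pl+ [ 0.654  -0.034   0.2309] 0.0051
tf- [ 0.4385 -0.1385  0.0995] 0.0044
tf+ [0.4732 0.0631 0.1054] 0.0003
```

jog_arm([
  [[0.15, 0.05, 0, 0.08], [0.35, 0.15, 0, 0.17], [0.55, 0.25, 0, 0.26], [0.75, 0.35, 0, 0.35], [0.95, 0.4, 0, 0.44], [1, 0.44, 0, 0.53], [1, 0.44, 0, 0.61], [1, 0.44, 0, 0.69], [1, 0.44, 0, 0.69]],
], claw=0.5, squeeze=60)

```text
t: 1.27
position: [0.3629, 0.3486, 0.248]
ee_rot: [-0.0, -0.606, 0.796, -0.0]
wrist_force: [-1.0, -0.3, -0.2]
grip_width: 0.0429
grasp_force: 0.0
```

```bash
cat >> h.py <<'E'
def go(p,yx):  # p: TCP goal, yx: wanted world heading (deg) of tool x
    s=env.state(); r=R.from_quat(np.roll(s['ee_rot'],-1)).as_matrix()
    cur=np.degrees(np.arctan2(r[1,0],r[0,0])); t=-((yx-cur+180)%360-180)
    print('t',round(s['t'],2),'at',s['position'].round(4),'heading',cur.round(2),'| shift',(r.T@(np.array(p)-s['position'])/.2).round(3),'turn',round(t/120,4),'| F',s['wrist_force'].round(1),'w',round(s['grip_width'],4),'gf',round(s['grasp_force'],1),'q',s['qpos'].round(2))
E
python3 -c "
from h import *
go([.6255,.238,.25],-105.5)"
```

```text
t 1.27 at [0.3629 0.3486 0.248 ] heading -105.46 | shift [ 0.183 -1.413 -0.01 ] turn 0.0004 | F [-1.  -0.3 -0.2] w 0.0429 gf 0.0 q [ 1.08  0.16 -0.01 -0.   -1.4  -1.35]
```

jog_arm([
  [[0.05, -0.2, 0, 0], [0.08, -0.4, 0, 0], [0.1, -0.6, 0, 0], [0.15, -0.8, 0, 0], [0.18, -1, 0, 0]],
])

```text
t: 1.9
position: [0.547, 0.2599, 0.2481]
ee_rot: [-0.0, -0.607, 0.795, 0.0]
wrist_force: [-0.2, 0.2, 0.2]
grip_width: 0.0427
grasp_force: 0.0
```

jog_arm([
  [[0, -0.2, 0, 0], [0, -0.35, 0, 0], [0, -0.41, 0, 0], [0, -0.41, 0, 0], [0, -0.41, 0, 0]],
])

```text
t: 2.52
position: [0.6243, 0.2391, 0.2487]
ee_rot: [0.0, -0.606, 0.796, 0.0]
wrist_force: [-0.8, 0.2, -0.0]
grip_width: 0.0425
grasp_force: 0.0
```

```bash
python3 -c "
from h import *
go([.6255,.238,.25],-105.5)
np.save('st1.npy',env.state(),allow_pickle=True)
cv2.imwrite('pics/w1.png',imaging.snapshot('wrist'))"
```

```text
t 2.52 at [0.6243 0.2391 0.2487] heading -105.44 | shift [ 0.004 -0.007 -0.007] turn 0.0005 | F [-0.8  0.2 -0. ] w 0.0425 gf 0.0 q [ 0.6   0.5   0.47 -0.   -1.54 -0.87]
```

View pics/w1.png

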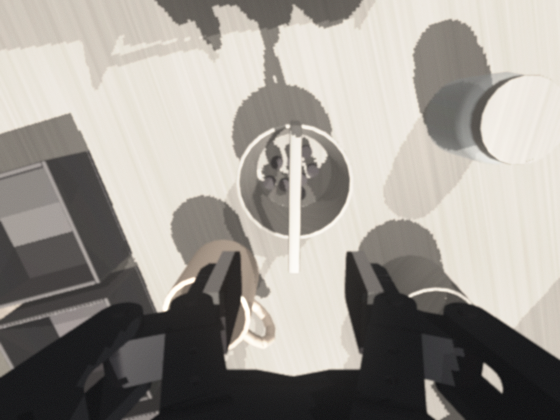

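The wrist view shows the bail bar running from (296,124) to (294,272), centred between the fingers and well aligned. The mug is to the left and the tin to the lower right, under the fingers. I'll triangulate the bar ends against the side view and also check them on the bar-top plane.

Run:
```python
from h import *
st=np.load('st1.npy',allow_pickle=True).item(); W=cal('wrist',st); S=cal('scene'); D=cal('side')
f=lambda c,o:(np.array(c)+.5)/4-.5+o
for w,a,b in (((294,272),(578,420),(158,92)),((296,124),(472,343),(212,150))):
    print(plane(W,w,.130).round(4), [x.round(4) if i==0 else round(x,4) for i,x in enumerate(tri([(W,w),(S,f(a,(220,170))),(D,f(b,(190,150)))]))])
    print('WS',tri([(W,w),(S,f(a,(220,170)))])[0].round(4),'WD',tri([(W,w),(D,f(b,(190,150)))])[0].round(4))
```

```text
[0.6363 0.2872 0.13  ] [array([0.6383, 0.2877, 0.1247]), np.float64(0.0031)]
WS [0.6384 0.2875 0.124 ] WD [0.6373 0.2887 0.1254]
[0.6076 0.1876 0.13  ] [array([0.61  , 0.1886, 0.12  ]), np.float64(0.0023)]
WS [0.6078 0.1882 0.1137] WD [0.6084 0.1874 0.1225]
```

```bash
python3 -c "
from h import *
go([.6222,.2375,.123],-106.1)"
```

```text
t 2.58 at [0.6242 0.2392 0.2489] heading -105.44 | shift [0.011 0.008 0.629] turn 0.0055 | F [-0.5 -1.  -0.7] w 0.0428 gf 0.0 q [ 0.6   0.5   0.47 -0.   -1.54 -0.87]
```

jog_arm([
  [[0.01, 0.01, 0.1, 0.005], [0.01, 0.01, 0.22, 0.005], [0.01, 0.01, 0.34, 0.005], [0.01, 0.01, 0.45, 0.005], [0.01, 0.01, 0.54, 0.005], [0.01, 0.01, 0.6, 0.005], [0.01, 0.01, 0.63, 0.005], [0.01, 0.01, 0.63, 0.005], [0.01, 0.01, 0.63, 0.005]],
])

```text
t: 3.7
position: [0.6229, 0.2374, 0.1232]
ee_rot: [0.001, -0.601, 0.799, -0.0]
wrist_force: [0.5, -0.0, -0.3]
grip_width: 0.0432
grasp_force: 0.0
```

jog_arm([
  [[0, 0, 0, 0], [0, 0, 0, 0], [0, 0, 0, 0], [0, 0, 0, 0], [0, 0, 0, 0], [0, 0, 0, 0]],
], claw=0, squeeze=70)

```text
t: 4.45
position: [0.6228, 0.2374, 0.1227]
ee_rot: [0.0, -0.601, 0.799, -0.0]
wrist_force: [0.1, 0.3, 4.8]
grip_width: 0.0064
grasp_force: 68.9
```

```bash
python3 -c "
from h import *
go([.6222,.2375,.27],-106.1)"
```

```text
t 4.45 at [0.6228 0.2374 0.1227] heading -106.13 | shift [-0.     0.003 -0.736] turn -0.0002 | F [0.1 0.3 4.8] w 0.0064 gf 68.9 q [ 0.6   0.54  0.22  0.   -1.25 -0.88]
```

jog_arm([
  [[0, 0, -0.05, 0], [0, 0, -0.13, 0], [0, 0, -0.23, 0], [0, 0, -0.34, 0], [0, 0, -0.45, 0], [0, 0, -0.56, 0], [0, 0, -0.66, 0], [0, 0, -0.73, 0], [0, 0, -0.76, 0], [0, 0, -0.76, 0], [0, 0, -0.76, 0]],
])

```text
t: 5.82
position: [0.6223, 0.2372, 0.2732]
ee_rot: [-0.001, -0.601, 0.799, 0.0]
wrist_force: [-0.1, 0.4, -2.5]
grip_width: 0.0067
grasp_force: 68.3
```

```bash
python3 -c "
from h import *
go([.562,-.061,.275],-99.5)
a=imaging.snapshot('side');b=imaging.snapshot('scene')
cv2.imwrite('pics/side2.png',a);cv2.imwrite('pics/scene2.png',b)
r=lambda i:cv2.resize(i,(400,600),interpolation=cv2.INTER_CUBIC)
cv2.imwrite('pics/l2.png',np.hstack([r(b[150:330,270:390]),r(a[90:270,160:280])]))"
```

```text
t 5.83 at [0.6223 0.2372 0.2732] heading -106.13 | shift [ 1.516 -0.125 -0.007] turn -0.0553 | F [-0.1  0.4 -2.5] w 0.0067 gf 68.3 q [ 0.6   0.5   0.53 -0.   -1.6  -0.88]
```

View pics/l2.png

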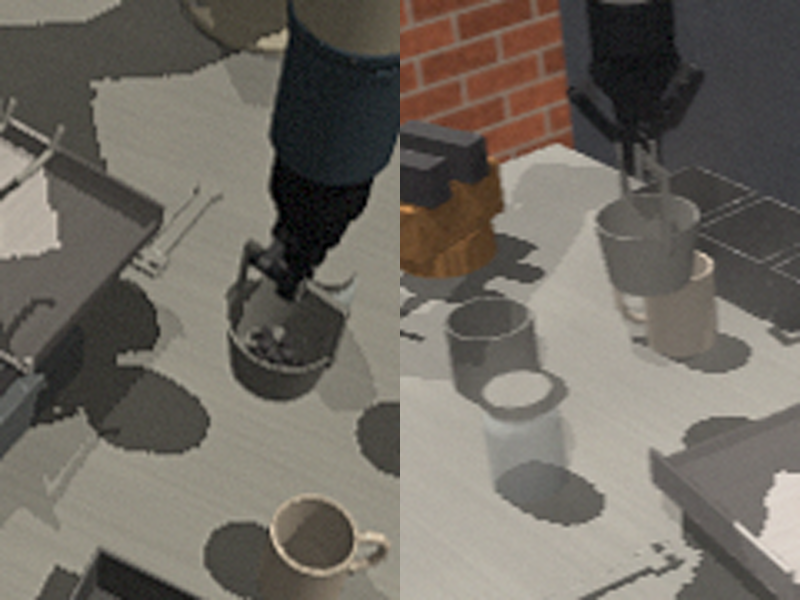

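The pail is held upright and clear of everything, with the mug, tin and jar untouched. I'll bring it round to the open end of the prongs.

```bash
python3 -c "
from h import *
go([.50,.12,.26],-106.1);go([.429,-.039,.25],-99.2)"
```

```text
t 5.92 at [0.6223 0.2371 0.2734] heading -106.13 | shift [0.733 0.425 0.068] turn -0.0003 | F [-0.2 -0.4 -2.2] w 0.0061 gf 68.3 q [ 0.6   0.5   0.53 -0.   -1.6  -0.88]
t 5.92 at [0.6223 0.2371 0.2734] heading -106.13 | shift [1.595 0.545 0.119] turn -0.0578 | F [-0.2 -0.4 -2.2] w 0.0061 gf 68.3 q [ 0.6   0.5   0.53 -0.   -1.6  -0.88]
```

jog_arm([
  [[0.03, 0.02, 0, 0], [0.09, 0.05, 0, 0], [0.18, 0.1, 0, 0], [0.27, 0.15, 0.01, 0], [0.36, 0.21, 0.02, 0], [0.45, 0.26, 0.03, 0], [0.54, 0.31, 0.04, 0], [0.62, 0.36, 0.05, 0], [0.68, 0.4, 0.05, 0], [0.72, 0.42, 0.05, 0], [0.73, 0.42, 0.05, 0]],
])

```text
t: 7.3
position: [0.5012, 0.1201, 0.2646]
ee_rot: [0.0, -0.601, 0.799, -0.0]
wrist_force: [0.5, -0.1, -1.0]
grip_width: 0.0068
grasp_force: 68.3
```

jog_arm([
  [[0.03, 0, 0, -0.01], [0.1, 0.01, 0, -0.02], [0.2, 0.03, 0.01, -0.03], [0.3, 0.04, 0.02, -0.04], [0.4, 0.06, 0.03, -0.05], [0.5, 0.07, 0.04, -0.058], [0.6, 0.08, 0.05, -0.058], [0.7, 0.1, 0.06, -0.058], [0.78, 0.11, 0.06, -0.058], [0.84, 0.12, 0.06, -0.058], [0.865, 0.12, 0.06, -0.058], [0.865, 0.12, 0.06, -0.058], [0.865, 0.12, 0.06, -0.058]],
])

```text
t: 8.93
position: [0.4304, -0.039, 0.2522]
ee_rot: [0.0, -0.648, 0.761, 0.0]
wrist_force: [0.4, 0.9, -1.2]
grip_width: 0.0066
grasp_force: 68.3
```

```bash
python3 -c "
from h import *
go([.562,-.0606,.25],-99.2)
cv2.imwrite('pics/w3.png',imaging.snapshot('wrist'))
a=imaging.snapshot('side');b=imaging.snapshot('scene')
cv2.imwrite('pics/side3.png',a);cv2.imwrite('pics/scene3.png',b)
r=lambda i:cv2.resize(i,(400,600),interpolation=cv2.INTER_CUBIC)
cv2.imwrite('pics/l3.png',np.hstack([r(b[110:260,230:330]),r(a[130:280,230:330])]))"
```

```text
t 8.93 at [ 0.4304 -0.039   0.2522] heading -99.16 | shift [ 0.002 -0.667  0.011] turn 0.0003 | F [ 0.4  0.9 -1.2] w 0.0066 gf 68.3 q [ 0.28  0.02 -0.16 -0.   -1.39 -0.43]
```

View pics/l3.png

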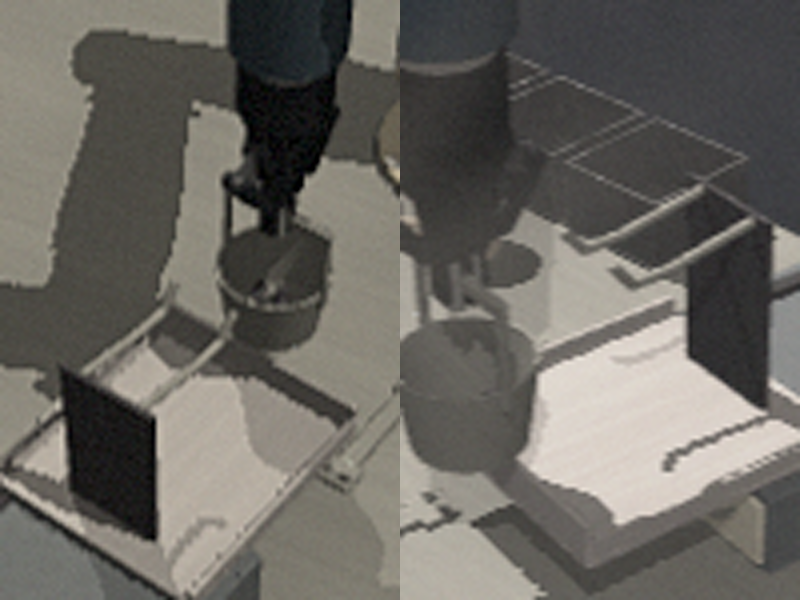

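The pail is in front of the prongs' open end, square to them and with the bail above the tips. Next I'll slide it in level.

jog_arm([
  [[0, -0.02, 0, 0], [0, -0.06, 0, 0], [0, -0.12, 0, 0], [0, -0.18, 0, 0], [0, -0.24, 0, 0], [0, -0.3, 0, 0], [0, -0.36, 0, 0], [0, -0.42, 0, 0], [0, -0.48, 0, 0], [0, -0.54, 0, 0], [0, -0.6, 0, 0], [0, -0.64, 0, 0], [0, -0.665, 0, 0], [0, -0.665, 0, 0], [0, -0.665, 0, 0]],
])

```text
t: 10.95
position: [0.5613, -0.0604, 0.2524]
ee_rot: [0.0, -0.648, 0.761, -0.0]
wrist_force: [-1.4, 0.1, -1.6]
grip_width: 0.0064
grasp_force: 68.3
```

```bash
python3 -c "
from h import *
go([.562,-.0606,.22],-99.2)
cv2.imwrite('pics/w4.png',imaging.snapshot('wrist'))
a=imaging.snapshot('side');b=imaging.snapshot('scene')
cv2.imwrite('pics/side4.png',a);cv2.imwrite('pics/scene4.png',b)
r=lambda i:cv2.resize(i,(400,600),interpolation=cv2.INTER_CUBIC)
w=cv2.imread('pics/w4.png')
cv2.imwrite('pics/l4.png',np.hstack([r(w[:420,140:420]),r(a[130:280,250:350])]))"
```

```text
t 10.95 at [ 0.5613 -0.0604  0.2524] heading -99.17 | shift [ 0.    -0.004  0.162] turn 0.0002 | F [-1.4  0.1 -1.6] w 0.0064 gf 68.3 q [ 0.17  0.28  0.16 -0.   -1.44 -0.33]
```

View pics/l4.png

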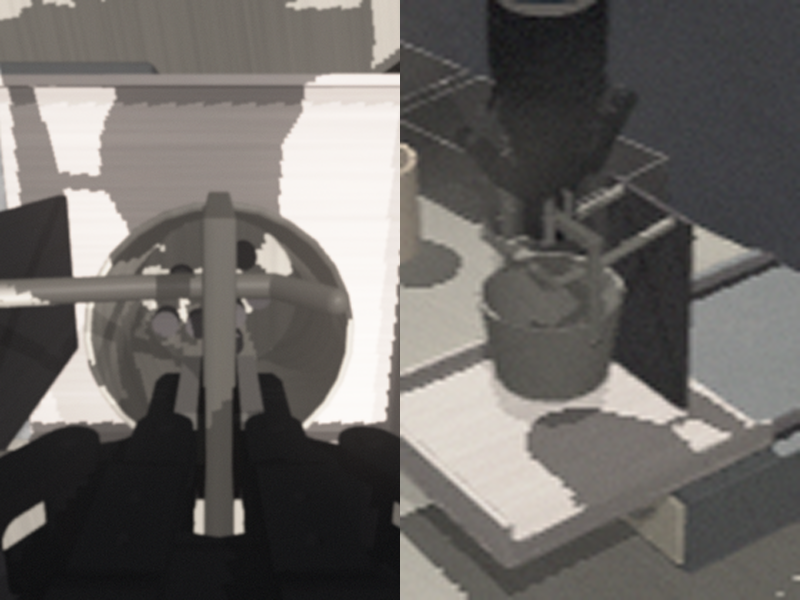

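The bail lies above the prongs. The near (−y) prong is at wrist pixel (294,201), with its tip end near (383,210), and the pail is clear of the tray floor and plate. I'll check the offsets numerically.

Run:
```python
from h import *
st=env.state(); W=cal('wrist',st); r=R.from_quat(np.roll(st['ee_rot'],-1)).as_matrix()
for n,u,z in (('prong under bar',(294,201),.217),('prong far',(150,207),.217),('tip',(380,209),.235)):
    d=plane(W,u,z)-st['position']; print(n,'tray x',(-r[:,1]@d).round(4),'tray y',(-r[:,0]@d).round(4))
go([.562,-.0606,.22],-99.2)
```

```text
prong under bar tray x -0.0009 tray y -0.0245
prong far tray x 0.0639 tray y -0.0216
tip tray x -0.0352 tray y -0.0259
t 11.1 at [ 0.5613 -0.0604  0.2525] heading -99.17 | shift [ 0.001 -0.004  0.162] turn 0.0002 | F [-0.   0.7 -1.5] w 0.0063 gf 68.3 q [ 0.17  0.28  0.16 -0.   -1.44 -0.33]
```

jog_arm([
  [[-0.01, 0, 0.02, 0], [-0.01, 0, 0.05, 0], [-0.01, 0, 0.08, 0], [-0.01, 0, 0.11, 0], [-0.01, 0, 0.13, 0], [-0.01, 0, 0.145, 0], [-0.01, 0, 0.15, 0], [-0.01, 0, 0.15, 0]],
])

```text
t: 12.1
position: [0.563, -0.0587, 0.2254]
ee_rot: [0.002, -0.649, 0.761, -0.002]
wrist_force: [-2.0, 1.3, 9.6]
grip_width: 0.0065
grasp_force: 69.9
```

jog_arm([
  [[0, 0, 0.005, 0], [0, 0, 0.01, 0], [0, 0, 0.01, 0], [0, 0, 0.01, 0]],
])

```text
t: 12.6
position: [0.5641, -0.0589, 0.2253]
ee_rot: [0.003, -0.649, 0.761, -0.004]
wrist_force: [-2.2, 1.4, 16.4]
grip_width: 0.0064
grasp_force: 70.7
```

It's resting on the prongs (+16 N). I'll ease the load and open the fingers.

jog_arm([
  [[0, 0, -0.01, 0], [0, 0, -0.013, 0], [0, 0, -0.013, 0]],
])

```text
t: 12.98
position: [0.564, -0.0588, 0.2255]
ee_rot: [0.002, -0.648, 0.761, -0.003]
wrist_force: [2.6, 1.1, 7.3]
grip_width: 0.0062
grasp_force: 69.5
```

jog_arm([
  [[0, 0, 0, 0], [0, 0, 0, 0], [0, 0, 0, 0], [0, 0, 0, 0], [0, 0, 0, 0], [0, 0, 0, 0]],
], claw=0.4)

```text
t: 13.72
position: [0.5618, -0.0584, 0.2228]
ee_rot: [-0.0, -0.648, 0.761, 0.0]
wrist_force: [-0.1, -0.6, 0.1]
grip_width: 0.0342
grasp_force: 0.0
```

jog_arm([
  [[0, 0, -0.03, 0], [0, 0, -0.08, 0], [0, 0, -0.15, 0], [0, 0, -0.25, 0], [0, 0, -0.35, 0], [0, 0, -0.42, 0], [0, 0, -0.45, 0], [0, 0, -0.45, 0]],
])

```text
t: 14.72
position: [0.5618, -0.0584, 0.313]
ee_rot: [0.0, -0.648, 0.761, 0.0]
wrist_force: [0.1, 0.5, 0.2]
grip_width: 0.0341
grasp_force: 0.0
```

```bash
python3 -c "
from h import *
go([.415,-.036,.31],-99.2)
cv2.imwrite('pics/w5.png',imaging.snapshot('wrist'))
a=imaging.snapshot('side');b=imaging.snapshot('scene')
cv2.imwrite('pics/side5.png',a);cv2.imwrite('pics/scene5.png',b)
r=lambda i:cv2.resize(i,(400,600),interpolation=cv2.INTER_CUBIC)
w=cv2.imread('pics/w5.png')
cv2.imwrite('pics/l5.png',np.hstack([r(w[:420,140:420]),r(a[130:280,250:350])]))"
```

```text
t 14.72 at [ 0.5618 -0.0584  0.313 ] heading -99.18 | shift [0.007 0.743 0.015] turn 0.0002 | F [0.1 0.5 0.2] w 0.0341 gf 0.0 q [ 0.17  0.28  0.3  -0.   -1.59 -0.33]
```

View pics/l5.png

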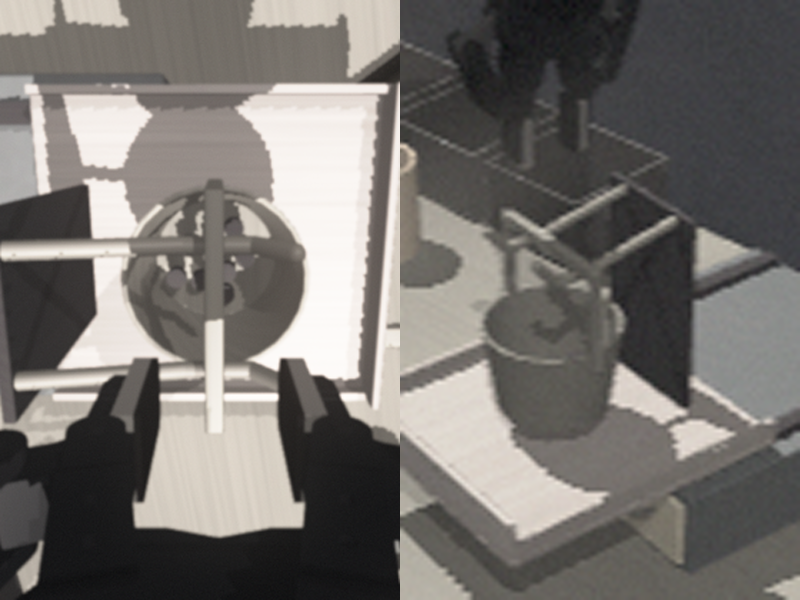

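The pail hangs squarely across both prongs, with the bail at crop column 213 and the prongs at rows 247 and 372. It is let go and upright. Now I'll back off, shut the fingers and go down in front of the tray panel.

jog_arm([
  [[0, 0.06, 0, 0], [0, 0.18, 0, 0], [0, 0.32, 0, 0], [0, 0.46, 0, 0], [0, 0.6, 0, 0], [0, 0.72, 0, 0], [0, 0.8, 0.05, 0], [0, 0.82, 0.2, 0], [0, 0.82, 0.4, 0], [0, 0.82, 0.6, 0], [0, 0.82, 0.8, 0], [0, 0.82, 0.92, 0], [0, 0.82, 0.96, 0], [0, 0.82, 0.96, 0]],
], claw=0, squeeze=40)

```text
t: 16.62
position: [0.3997, -0.0324, 0.1212]
ee_rot: [-0.0, -0.648, 0.761, -0.0]
wrist_force: [-0.9, 0.1, 0.2]
grip_width: 0.0004
grasp_force: 0.0
```

```bash
python3 -c "
from h import *
go([.562-.125*.987,-.0595+.125*.16,.098],-99.2)
a=imaging.snapshot('side');b=imaging.snapshot('scene')
r=lambda i:cv2.resize(i,(400,600),interpolation=cv2.INTER_CUBIC)
cv2.imwrite('pics/l6.png',np.hstack([r(b[110:260,230:330]),r(a[160:310,220:320])]))"
```

```text
t 16.62 at [ 0.3997 -0.0324  0.1212] heading -99.16 | shift [ 0.004 -0.198  0.116] turn 0.0003 | F [-0.9  0.1  0.2] w 0.0004 gf 0.0 q [ 0.31  0.05 -0.48  0.   -1.04 -0.47]
```

View pics/l6.png

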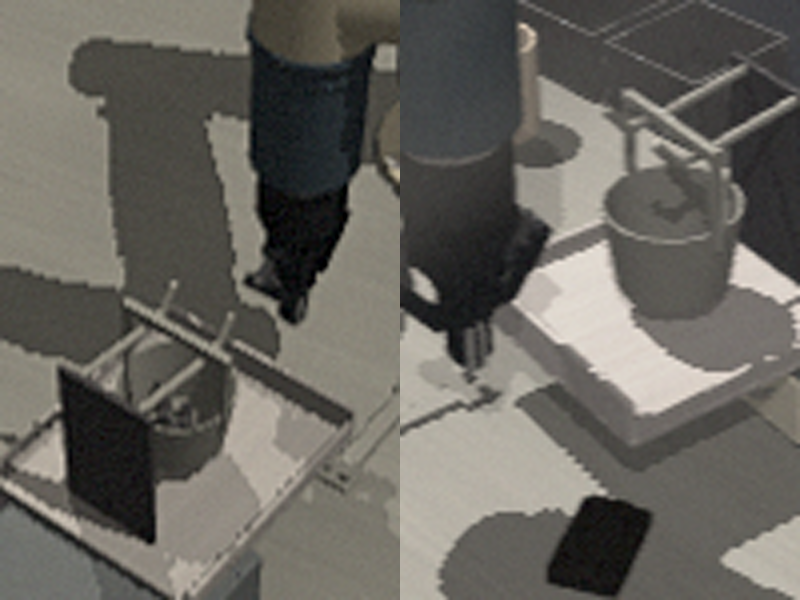

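The pail is still hanging, and the shut fingers are in front of the panel with free air all around. I'll lower and start a gentle push.

jog_arm([
  [[0, 0, 0.04, 0], [0, 0, 0.09, 0], [0, -0.02, 0.115, 0], [0, -0.05, 0.115, 0], [0, -0.08, 0.115, 0], [0, -0.11, 0.115, 0], [0, -0.13, 0.115, 0], [0, -0.145, 0.115, 0], [0, -0.16, 0.115, 0], [0, -0.175, 0.115, 0], [0, -0.19, 0.115, 0], [0, -0.205, 0.115, 0], [0, -0.22, 0.115, 0], [0, -0.235, 0.115, 0], [0, -0.25, 0.115, 0], [0, -0.265, 0.115, 0], [0, -0.28, 0.115, 0], [0, -0.295, 0.115, 0], [0, -0.31, 0.115, 0], [0, -0.325, 0.115, 0]],
])

```text
t: 19.23
position: [0.4642, -0.0427, 0.0978]
ee_rot: [-0.0, -0.648, 0.761, 0.0]
wrist_force: [-2.3, 0.7, 1.4]
grip_width: 0.0001
grasp_force: 1.7
```

jog_arm([
  [[0, -0.015, 0, 0], [0, -0.03, 0, 0], [0, -0.05, 0, 0], [0, -0.07, 0, 0], [0, -0.09, 0, 0], [0, -0.11, 0, 0], [0, -0.13, 0, 0], [0, -0.15, 0, 0], [0, -0.17, 0, 0], [0, -0.19, 0, 0], [0, -0.21, 0, 0], [0, -0.23, 0, 0], [0, -0.25, 0, 0], [0, -0.27, 0, 0], [0, -0.29, 0, 0], [0, -0.31, 0, 0], [0, -0.33, 0, 0], [0, -0.35, 0, 0], [0, -0.365, 0, 0], [0, -0.375, 0, 0]],
])

```text
t: 21.72
position: [0.5383, -0.0546, 0.0978]
ee_rot: [0.0, -0.648, 0.761, 0.0]
wrist_force: [-3.8, 2.1, -0.7]
grip_width: 0.0001
grasp_force: 1.6
```

```bash
python3 -c "
from h import *
go([.562+.02,-.0605,.098],-99.2)
a=imaging.snapshot('side');b=imaging.snapshot('scene')
r=lambda i:cv2.resize(i,(400,600),interpolation=cv2.INTER_CUBIC)
cv2.imwrite('pics/l7.png',np.hstack([r(b[130:310,200:320]),r(a[130:310,240:360])]))"
```

```text
t 21.73 at [ 0.5383 -0.0546  0.0978] heading -99.18 | shift [-0.006 -0.22  -0.001] turn 0.0002 | F [-3.8  2.1 -0.7] w 0.0001 gf 1.6 q [ 0.19  0.33 -0.18 -0.   -1.06 -0.35]
```

View pics/l7.png

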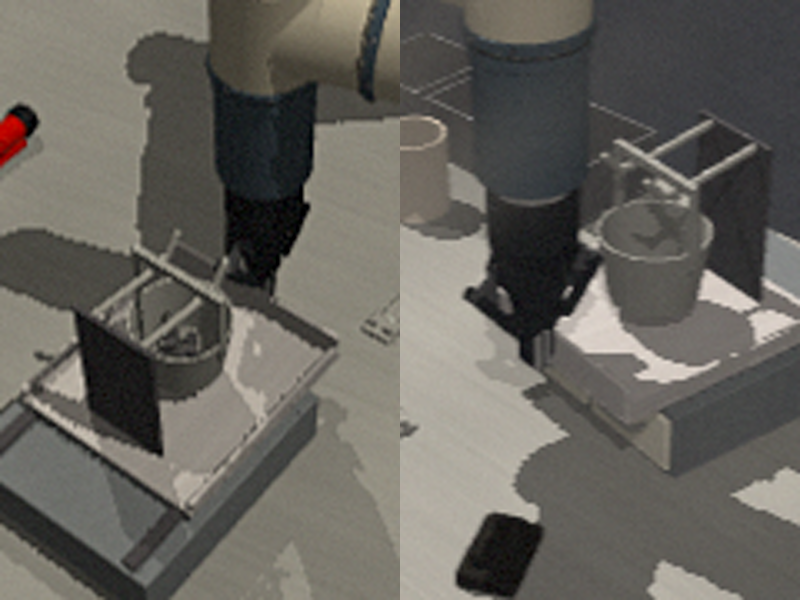

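The pail is still hanging on the prongs, with the tray about 60% in. I've now viewed 11 pictures, one over the limit, so I'll finish on numbers alone.

jog_arm([
  [[0, -0.015, 0, 0], [0, -0.03, 0, 0], [0, -0.045, 0, 0], [0, -0.06, 0, 0], [0, -0.075, 0, 0], [0, -0.09, 0, 0], [0, -0.105, 0, 0], [0, -0.12, 0, 0], [0, -0.135, 0, 0], [0, -0.15, 0, 0], [0, -0.165, 0, 0], [0, -0.18, 0, 0], [0, -0.195, 0, 0], [0, -0.205, 0, 0], [0, -0.215, 0, 0]],
])

```text
t: 23.7
position: [0.5807, -0.0615, 0.098]
ee_rot: [0.0, -0.648, 0.761, -0.0]
wrist_force: [-3.0, 0.8, 1.3]
grip_width: 0.0002
grasp_force: 1.6
```

jog_arm([
  [[0, -0.01, 0, 0], [0, -0.02, 0, 0], [0, -0.03, 0, 0], [0, -0.04, 0, 0]],
])

```text
t: 24.2
position: [0.5833, -0.0619, 0.0979]
ee_rot: [-0.004, -0.648, 0.761, 0.004]
wrist_force: [-26.4, 10.7, 19.3]
grip_width: -0.0002
grasp_force: 13.6
```

The force jumped to 26 N at 0.583, so this should be the stop. I'll back off gently and check with the cameras.

jog_arm([
  [[0, 0.02, 0, 0], [0, 0.04, 0, 0], [0, 0.08, 0, 0], [0, 0.16, 0, 0], [0, 0.28, 0, 0], [0, 0.42, 0, 0], [0, 0.56, 0, 0], [0, 0.68, 0, 0], [0, 0.75, -0.1, 0], [0, 0.8, -0.3, 0], [0, 0.8, -0.5, 0], [0, 0.8, -0.6, 0], [0, 0.8, -0.6, 0], [0, 0.8, -0.6, 0]],
])

```text
t: 25.95
position: [0.43, -0.0372, 0.217]
ee_rot: [-0.0, -0.648, 0.761, 0.0]
wrist_force: [-0.1, -0.2, 0.4]
grip_width: 0.0
grasp_force: 0.0
```

Run:
```python
from h import *
S,D=cal('scene'),cal('side')
st=env.state(); print(st['t'],st['position'].round(3),st['wrist_force'].round(1))
new={n:imaging.snapshot(n) for n in('scene','side')}
for n in new: cv2.imwrite(f'pics/{n}9.png',new[n])
# plate top corners, prong tips and bail tracked by template from the hanging picture (pics/*5.png) into the final one
tips=[np.array([.528,-.083,.235]),np.array([.536,-.03,.235]),np.array([.643,-.113,.232]),np.array([.654,-.034,.232])]
b=np.array([.562,-.059,.232]); d=np.array([.16,.987,0])*.05
names=['tip-','tip+','pl-','pl+','bail+','bail-','bailmid']; pts=tips+[b+d,b-d,b]
for nm,p in zip(names,pts):
    us0=[];us=[];sc=[]
    for n,K in(('scene',S),('side',D)):
        old=cv2.imread(f'pics/{n}5.png'); u=proj(K,p); x,y=u.round().astype(int); h=9
        g=proj(K,p+np.array([.987,-.16,0])*.14).round().astype(int); w=22
        m=cv2.matchTemplate(new[n][g[1]-w-h:g[1]+w+h+1,g[0]-w-h:g[0]+w+h+1],old[y-h:y+h+1,x-h:x+h+1],cv2.TM_CCOEFF_NORMED)
        _,s,_,l=cv2.minMaxLoc(m); us.append((K,u+np.array(l)-w+g-np.array([x,y]))); sc.append(round(s,2))
    q,e=tri(us); v=q-p; print(nm,'dx',(v@[.987,-.16,0]).round(4),'dy',(v@[.16,.987,0]).round(4),'dz',v[2].round(4),'err',round(e,4),sc)
```

```text
25.95 [ 0.43  -0.037  0.217] [-0.1 -0.2  0.4]
tip- dx 0.142 dy -0.02 dz -0.031 err 0.0425 [0.49, 0.46]
tip+ dx 0.0856 dy 0.0222 dz -0.0651 err 0.0054 [0.58, 0.66]
pl- dx 0.1397 dy 0.0222 dz 0.0166 err 0.0174 [0.75, 0.51]
pl+ dx 0.1484 dy -0.0014 dz 0.0016 err 0.0003 [0.76, 0.87]
bail+ dx 0.0809 dy -0.0168 dz -0.0466 err 0.0229 [0.63, 0.64]
bail- dx 0.1765 dy 0.0342 dz 0.0062 err 0.0245 [0.49, 0.57]
bailmid dx 0.2051 dy -0.0079 dz -0.0429 err 0.0138 [0.48, 0.76]
```

The near plate corner moved about 148 mm, a good match (0.87), but the other matches are weak. To rule out the fingertips having caught on the unit's edge, I'll push again 10 mm higher and see whether it stops at the same place.

jog_arm([
  [[0, 0, 0.1, 0], [0, 0, 0.25, 0], [0, -0.1, 0.4, 0], [0, -0.2, 0.5, 0], [0, -0.3, 0.545, 0], [0, -0.4, 0.545, 0], [0, -0.5, 0.545, 0], [0, -0.58, 0.545, 0], [0, -0.65, 0.545, 0], [0, -0.7, 0.545, 0], [0, -0.73, 0.545, 0], [0, -0.75, 0.545, 0], [0, -0.765, 0.545, 0], [0, -0.775, 0.545, 0], [0, -0.78, 0.545, 0], [0, -0.785, 0.545, 0]],
])

```text
t: 28.05
position: [0.5834, -0.062, 0.1089]
ee_rot: [-0.001, -0.648, 0.761, 0.002]
wrist_force: [-8.8, 3.8, 7.9]
grip_width: -0.0003
grasp_force: 5.1
```

jog_arm([
  [[0, -0.005, 0, 0], [0, -0.01, 0, 0], [0, -0.015, 0, 0], [0, -0.015, 0, 0]],
])

```text
t: 28.55
position: [0.5836, -0.062, 0.1089]
ee_rot: [-0.003, -0.648, 0.761, 0.004]
wrist_force: [-18.0, 5.9, 14.0]
grip_width: -0.0004
grasp_force: 9.3
```

It stops at the same place, so the tray is against its stop. I'll back off and look down from nearly the same relative pose as w5, comparing in code.

jog_arm([
  [[0, 0.03, 0, 0], [0, 0.08, 0, 0], [0, 0.18, 0, 0], [0, 0.3, 0, 0], [0, 0.4, -0.05, 0], [0, 0.4, -0.2, 0], [0, 0.4, -0.4, 0], [0, 0.4, -0.6, 0], [0, 0.4, -0.8, 0], [0, 0.4, -0.95, 0], [0, 0.35, -1, 0], [0, 0.2, -1, 0], [0, 0, -1, 0], [0, -0.2, -1, 0], [0, -0.35, -1, 0], [0, -0.45, -1, 0], [0, -0.51, -1, 0], [0, -0.53, -1, 0], [0, -0.53, -1, 0], [0, -0.53, -1, 0]],
], claw=0.4)

```text
t: 31.05
position: [0.6927, -0.0796, 0.3095]
ee_rot: [0.0, -0.648, 0.761, -0.0]
wrist_force: [-0.6, 0.1, 0.1]
grip_width: 0.0339
grasp_force: 0.0
```

Run:
```python
from h import *
st=env.state(); print(st['t'],st['position'].round(4),st['ee_rot'].round(3),st['wrist_force'].round(1))
new=imaging.snapshot('wrist'); cv2.imwrite('pics/w9.png',new); W=cal('wrist',st)
old=cv2.imread('pics/w5.png'); so=dict(st); so['position']=np.array([.5618,-.0584,.313]); so['ee_rot']=np.array([0,-.648,.761,0])
so['ee_rot']/=np.linalg.norm(so['ee_rot']); W0=cal('wrist',so)
# w5 crop->pixel: col 140+.7c, row .7r ; heights of the features
F={'bail- end':(213,190,.231),'bail/prong-':(213,247,.231),'bail mid':(213,320,.231),'bail/prong+':(213,372,.231),'tip-':(298,250,.235),'plate corner':(90,190,.231),'pail rim':(300,275,.167)}
cor=[]
for k,(c,r,z) in F.items():
    u=np.array([140+.7*c,.7*r]).round().astype(int); h=14
    t=old[u[1]-h:u[1]+h+1,u[0]-h:u[0]+h+1]; m=cv2.matchTemplate(new,t,cv2.TM_CCOEFF_NORMED); _,s,_,l=cv2.minMaxLoc(m)
    d=plane(W,np.array(l)+h,z)-plane(W0,u,z); print(k,u,'->',np.array(l)+h,round(s,2),'dx',(d@[.987,-.16,0]).round(4),'dy',(d@[.16,.987,0]).round(4))
```

```text
31.05 [ 0.6927 -0.0796  0.3095] [ 0.    -0.648  0.761 -0.   ] [-0.6  0.1  0.1]
bail- end [289 133] -> [270 133] 0.88 dx 0.1429 dy -0.0002
bail/prong- [289 173] -> [365 311] 0.54 dx 0.0859 dy 0.0854
bail mid [289 224] -> [268 234] 0.97 dx 0.1449 dy 0.005
bail/prong+ [289 260] -> [268 262] 0.98 dx 0.1451 dy -0.0002
tip- [349 175] -> [332 175] 0.97 dx 0.1425 dy -0.0006
plate corner [203 133] -> [189 134] 0.99 dx 0.1395 dy 0.0003
pail rim [350 192] -> [334 196] 0.99 dx 0.145 dy 0.0023
```

The bail, rim, prong tip and plate all moved together (about 142 ± 3 mm, match scores mostly 0.97 or better), and the robot touches nothing. I'm handing in.

```bash
python3 -c "
from cell import env
print(env.close_job())"
```

```text
the job is handed in; nothing more can be done
None
```

The job is handed in: by my measurements the pail hangs across both prongs and the tray is against its stop, confirmed by two pushes that stopped at the same place; no verdict came back, and I viewed 11 pictures, one over the limit of 10.

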